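Open the roll-top medicine cabinet and lay out a vial

TASK

Get the injection tray ready: raise the slatted shutter of the roll-top medicine cabinet until it is right up and stays open by itself. Then take out the tallest of the three glass vials and stand it upright in the steel tray with the syringe, setting it down without dropping it. Leave the shutter open, the syringe in the tray and the two short vials standing in their places.

Things in the scene. Friction and masses are not known exactly. Their poses are not given: they have to be found in the camera images.
- cabinet: White roll-top cabinet fixed on the table, 350 wide (y), 300 deep (x), 200 mm high; origin: centre of its underside; x runs from front (robot side) to back, z up. Arched side cheeks 14 mm thick, 322 mm apart. Floor 10 mm up; front lip 34 mm high at x = -146 to -136 mm; low ribs part the front bays. Shutter up, it is open from above from the lip to x = -15 mm; a fixed hood covers the back half.
- shutter (a joint): Slatted shutter: angle in rad that it has run up round its arc-shaped side tracks. 0 = shut above the front lip, 1.60 = right up at its stop. The arc's axis lies along the cabinet's y at x = 0, 49 mm above the table; the slats run at radius 138 mm. It weighs 0.4 kg: about 3 N at the knob lifts it. Let go below about 0.85 it slides shut again; at 1.0 to 1.1 it stays; beyond about 1.25 the slats past the crest draw it to the stop.
- knob (a point): Centre of the black round knob head (29 mm across, 16 thick) on a 13 mm stem, 42 mm out from the rail. Pinch it left and right (along the cabinet's y); it can turn between the fingers. It moves on an arc of radius 180 mm about the arc's axis: at angle a it is at x = -180 cos a, z = 49 + 180 sin a (mm, cabinet frame), pointing to the front when shut and straight up when open.
- tall_vial_mid (a point): Half-way point (29 mm up) of the tallest vial: glass, 58 mm high, 22 across, crimp cap, 0.02 kg; z along the vial. It stands on the cabinet's floor in one of three front bays, 62 mm apart in y, at about x = -80 mm of the cabinet.
- tall_vial: The same tallest vial; origin at the centre of its foot, z along it.
- short_vial_1_mid (a point): Half-way point (24 mm up) of a short vial, 48 mm high, 22 across, standing in another of the three front bays.
- short_vial_2_mid (a point): Half-way point (24 mm up) of the other short vial, 48 mm high, 22 across, standing in the third front bay.
- tray: Shallow steel tray loose on the table, 200 (x) by 140 (y) mm, rim 16 mm high, walls and floor 3 mm thick. Origin: centre of its underside; x along its length, z up. Its +y half is free.
- syringe_mid (a point): Middle of the syringe lying along the tray's length in its -y half: 114 mm long, barrel 17 mm thick, finger flange 33 mm wide, 22 mm high.
There are look-alikes about, which are no part of the job. What is shaped like the part that bears syringe_mid but brown or purple is not meant.

How it is judged (in metres and radians):
On the way:
1. the shutter is right up and stays there after the knob has been let go (grasp point over 5 cm from it) (value of joint shutter above 1.45 rad and distance between the grasp point and knob above 0.05 m), for 0.4 s.
At the end, for the whole second after the job is handed in: The shutter is up (beyond 1.45 of its 1.60 rad) by itself; the tallest vial stands upright (within 0.15 rad), at rest, on the floor of the tray, inside its rim; the syringe still lies in the tray; both short vials stand upright in their bays within 25 mm of where they were (value of joint shutter above 1.45 rad and angle between tall_vial_mid's own z axis and vertical below 0.15 rad and x of tall_vial_mid in the frame of tray between -0.088 and 0.088 m and y of tall_vial_mid in the frame of tray between -0.058 and 0.058 m and z of tall_vial_mid in the frame of tray between 0.026 and 0.038 m and linear speed of tall_vial below 0.02 m/s and x of syringe_mid in the frame of tray between -0.09 and 0.09 m and y of syringe_mid in the frame of tray between -0.06 and 0.06 m and z of syringe_mid in the frame of tray below 0.025 m and angle between each of short_vial_1_mid, short_vial_2_mid's own z axis and vertical below 0.2 rad and distance of each of short_vial_1_mid, short_vial_2_mid from where it was at the start of the episode below 0.025 m); the robot touches nothing.
It fails at once if the tallest vial is dropped or knocked over (over 0.5 m/s out of the fingers, or tilted by more than 1.2 rad) ((contact force between the fingers and tall_vial below 0.05 N and linear speed of tall_vial above 0.5 m/s) or angle between tall_vial_mid's own z axis and vertical above 1.2 rad).
It fails at once if a short vial is knocked over (tilted by more than 0.5 rad) or taken away (moved by more than 40 mm) (angle between any of short_vial_1_mid, short_vial_2_mid's own z axis and vertical above 0.5 rad or distance of any of short_vial_1_mid, short_vial_2_mid from where it was at the start of the episode above 0.04 m).
It also fails if it takes over 62 s, if anything falls off the work surface, if the arm or the gripper's body presses on something with over 40 N, if the wrist force passes 120 N, or if a joint passes its speed limit or range.

ROBOT

A 6-joint arm with a two-finger parallel gripper is mounted at the origin on a cart in front of the work surface, level with it; the furniture and walls round the work are solid. World frame = base frame: x ahead of the robot, y to its left, z up, the work surface at z = 0. Lengths are in mm, angles in rad, forces in N, time in s.
With the tool pointing down it reaches from about 350 to 975 mm from the base axis. Payload 7.1 kg.
Tool frame: the origin (TCP) lies at the very end of the fingers, on their centre line; the grasp point (between the pads) lies 19 mm behind it; z points along the fingers, y is the line along which they close (so a half turn about z gives the same grasp; the last joint's range is limited). The gripper opens to 88 mm and grips with 3 to 60 N. Pads are 20 mm wide; open, the fingers measure 115 mm over their backs; the gripper's body (75 mm by 178 mm) begins 61 mm behind the grasp point.
Start: joints at [1.319, 0.423, 1.63, -0, 1.089, -0.019], TCP at [144.158, 608.131, 222.675] pointing down, gripper open.
Joint ranges: [-3, 3], [-0.9, 2.11], [0.09, 2.58], [-1.31, 4.45], [0.11, 2.69], [-2.54, 2.54]. Speed limits (rad/s): [2.39, 2.39, 3.01, 3.14, 3.14, 3.14].

INTERFACE

Orientations are given as a rotation vector (axis times angle).
In Python, from workcell import * gives the robot as it stands.
- The arm moves only by the tool step_arm, never from a script. Its argument "deltas" is a list of rows, each a list of 3 entries, a list of its own where there are three numbers: the shift along the tool's x, y, z in units of 300 mm (1.0 is 300 mm), then the turn, a rotation vector about the tool's x, y, z in units of 1.5 rad (1.0 is 1.5 rad), then the gripper command: -1 is shut, 1 is fully open, values between are in proportion. In form: [[[dx, dy, dz], [rx, ry, rz], gripper], ...]. A call has 1 to 20 rows; each row is the pose to reach, as a shift and turn from the pose commanded when the call began, along the tool's axes at that moment; what a row does not reach only later rows make up. A row lasts 1/12 s, in which the tool goes at most 41.7 mm and 7.16 degrees, less where a joint would pass 70% of its speed; a pose out of reach is approached as far as the arm can. A call with a number of a shift or a turn outside -1 to 1 is refused whole. A call with a gripper value outside its range is refused whole. The fingers move at their own pace and stop on an object; the grip force is fixed at half the most. Time passes only in rows, so rows that repeat a pose let the fingers close. It gives the time, the measured TCP pose, the force, the opening and the grip force at its end, in the units of the state.
- get_obs(): the state, without advancing time (a new reading comes with each control period).
- get_image(name): name is "scene" or "top" or "wrist"; returns a dict with "pixels" (400x640x3 uint8, red, green, blue), "fx", "fy", "cx", "cy" (pixels), "T" (4x4, takes a point from camera to world coordinates). Camera axes: x right, y down, z forward; pixel columns grow to the right and rows downward; lengths in mm; the calibration is good to about 2 mm. A picture is of the moment at which its call begins. There is no depth.
- close_job(): hands the job in; it is judged then, once.
The state is a dict: "t": time; "qpos": joint angles; "qvel": joint speeds; "joint_torque": joint torques, N m; "ee_pos": TCP position; "orientation": TCP orientation; "ft_force": force on the tool from outside, world axes, zero at the start; "moment": the same for the moment, N m; "width": finger opening in mm; "grasp_force": force on a finger pad.
Only numpy, scipy, OpenCV 4.12 (cv2) and the standard library are available. Lean on these libraries where they do the work, as an engineer would, in place of code of your own. Each camera call takes 0.05 s, during which the arm holds its last target. There are 200 camera calls.

## Working session

There is one attempt and no reset: what is moved stays moved. The work goes in short steps, Python scripts to look and compute and a tool call to move; the robot and the scene stay as the last step left them, time stands still between calls to the robot, and variables do not carry over. Pictures are saved under pics/ and viewed, at most 13 in all, crops included, and the job is handed in when it is done.

Besides the shell and the picture viewer there is one more tool, called after ">>>" as a command line: name --argument value ..., lists and objects as JSON in quotes. step_arm: Moves the arm, as the interface text tells. Its arguments: {"type":"object","properties":{"deltas":{"type":"array","items":{"type":"array"}}},"required":["deltas"]}

```bash
mkdir -p pics; ls; python3 - <<'E'
from workcell import *
import cv2,numpy as np,pickle
for n in("scene","top"):
    d=get_image(n); pickle.dump(d,open(f"pics/{n}0.pkl","wb")); cv2.imwrite(f"pics/{n}0.png",d["pixels"][:,:,::-1]); print(n,d["fx"],d["cx"],d["cy"],np.round(d["T"],3).tolist())
o=get_obs();print(o["t"],o["ee_pos"],o["orientation"],o["width"])
E
```

```text
pics
scene 400.59877918991066 319.1687200091319 202.3296224585724 [[-0.128, 0.539, -0.832, 1678.434], [0.992, 0.054, -0.118, -104.304], [-0.019, -0.841, -0.541, 840.646], [0.0, 0.0, 0.0, 1.0]]
top 439.9179382658192 317.5582827993187 206.07234726628636 [[0.222, -0.768, 0.6, -298.902], [-0.975, -0.186, 0.123, -424.766], [0.018, -0.612, -0.79, 1093.263], [0.0, 0.0, 0.0, 1.0]]
0.1 [144.04278611 607.65836548 222.00350415] [-3.64837801e-01 -3.12016134e+00  2.12244780e-03] 88.05871124536375
```

View pics/scene0.png

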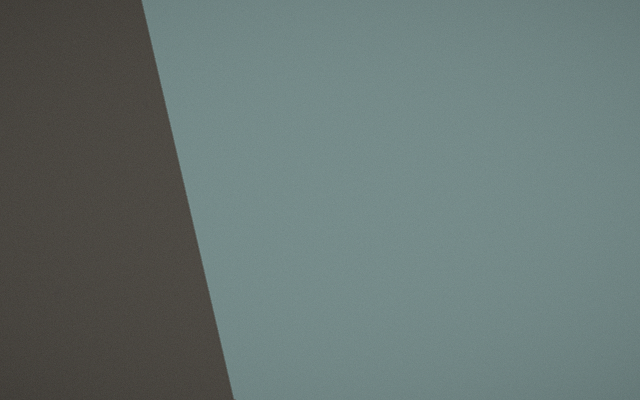

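View pics/top0.png

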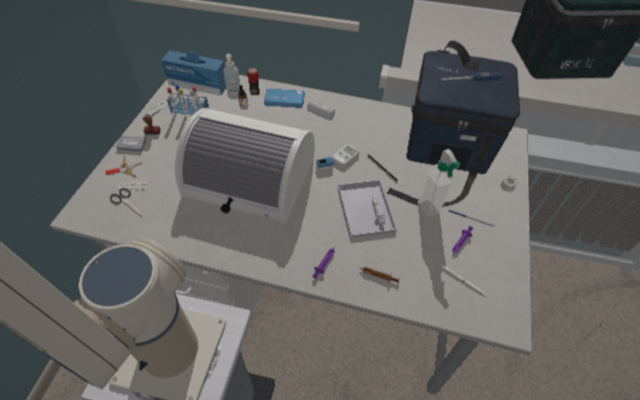

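The scene view is blocked: only plain wall. In the top view the cabinet has its knob at (227,205), and the tray is at (367,210) with a white syringe at (379,210). Purple look-alikes lie at (324,262) and (463,240), and a brown one at (380,274).

```bash
cat > h.py <<'E'
import numpy as np,pickle,cv2
from scipy.spatial.transform import Rotation as R
def ray(d,u,v,z):
    T=np.array(d["T"]); r=T[:3,:3]@[(u-d["cx"])/d["fx"],(v-d["cy"])/d["fy"],1]; c=T[:3,3]
    return c+r*(z-c[2])/r[2]
def proj(d,p):
    T=np.array(d["T"]); q=T[:3,:3].T@(np.array(p,float)-T[:3,3]); return np.array([d["fx"]*q[0]/q[2]+d["cx"],d["fy"]*q[1]/q[2]+d["cy"]])
E
python3 - <<'E'
from h import *
d=pickle.load(open("pics/top0.pkl","rb"));p=d["pixels"][:,:,::-1].copy()
a=cv2.resize(p[100:230,165:405],(792,429),interpolation=cv2.INTER_CUBIC)
cv2.imwrite("pics/crop.png",a)
print(ray(d,227,205,49))
for n,uv in dict(tl=(340,185),tr=(384,179),br=(394,232),bl=(351,240)).items(): print(n,ray(d,*uv,16).round())
E
```

```text
[434.33661376   1.87161201  49.        ]
tl [ 620. -309.   16.]
tr [ 680. -444.   16.]
br [ 478. -500.   16.]
bl [ 420. -381.   16.]
```

View pics/crop.png

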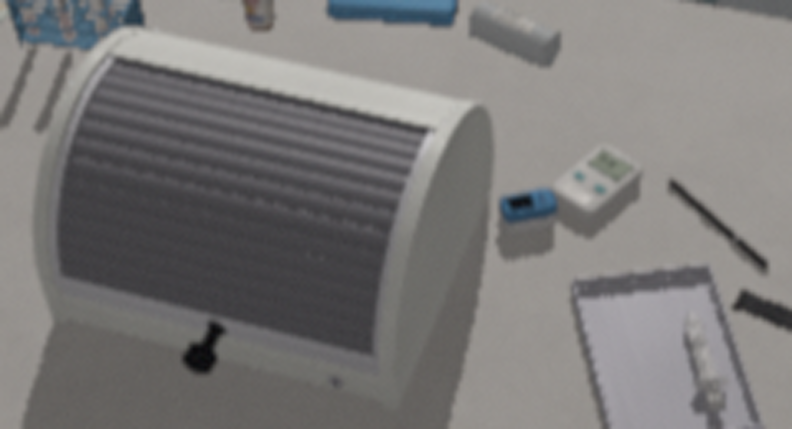

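The close crop shows the knob head at crop (202,358), i.e. image (226,208.5). The cabinet's front foot runs from (182,196) to (286,222), and the tray's syringe is white, so it's the right one.

```bash
python3 - <<'E'
from h import *
d=pickle.load(open("pics/top0.pkl","rb"))
f=lambda u,v,z:ray(d,165+u/3.3,100+v/3.3,z)
k=f(202,358,49);s=f(215,328,49);print("knob",k,"stem",s,np.linalg.norm(k-s))
L=f(55,318,0);Rr=f(398,402,0);print(L,Rr,np.linalg.norm(L-Rr))
L2=f(62,278,34);R2=f(375,362,34);print(L2,R2,np.linalg.norm(L2-R2))
for v in (L-Rr,L2-R2): print("yaw",np.arctan2(-v[0],v[1]))
a=np.arctan2(-(L-Rr)[0],(L-Rr)[1])
print("cab origin from knob",k[:2]+180*np.array([np.cos(a),np.sin(a)]),"from lip",(L+Rr)[:2]/2+150*np.array([np.cos(a),np.sin(a)]))
E
```

```text
knob [ 4.21353923e+02 -3.87447018e-01  4.90000000e+01] stem [4.56900920e+02 4.89507461e-02 4.90000000e+01] 35.549675912823645
[467.81820305 173.22724282   0.        ] [ 449.19695509 -173.77096293    0.        ] 347.49749016180056
[491.22072944 168.06914534  34.        ] [ 464.48066738 -149.16125003   34.        ] 318.3553905066049
yaw -0.05361239131589323
yaw -0.08409345404808104
cab origin from knob [601.09529912 -10.03305519] from lip [608.29205907  -8.30986687]
```

```bash
cat >> h.py <<'E'
def go(o,p,yaw=None,R1=None):
    """tool-unit deltas from state o to TCP p (world mm), tool down with closing line at yaw from world y"""
    R0=R.from_rotvec(o["orientation"])
    if R1 is None: R1=R0 if yaw is None else R.from_euler("z",yaw)*R.from_matrix(np.diag([-1.,1,-1]))
    print("shift",(R0.inv().apply(np.array(p)-o["ee_pos"])/300).round(4).tolist(),"turn",((R0.inv()*R1).as_rotvec()/1.5).round(4).tolist())
E
python3 - <<'E'
from h import *;from workcell import *
o=get_obs();go(o,[300,330,220]);go(o,[410,60,180],-.06)
E
```

```text
shift [-0.7194, -0.7806, 0.0077] turn [0.0, 0.0, 0.0]
shift [-1.2838, -1.5716, 0.1421] turn [-0.0009, -0.0001, -0.1152]
```

>>> step_arm --deltas '[[[-0.72,-0.78,0.01],[0,0,-0.115],1],[[-0.72,-0.78,0.01],[0,0,-0.115],1],[[-0.72,-0.78,0.01],[0,0,-0.115],1],[[-0.72,-0.78,0.01],[0,0,-0.115],1],[[-0.72,-0.78,0.01],[0,0,-0.115],1],[[-0.72,-0.78,0.01],[0,0,-0.115],1],[[-0.72,-0.78,0.01],[0,0,-0.115],1],[[-0.72,-0.78,0.01],[0,0,-0.115],1],[[-0.72,-0.78,0.01],[0,0,-0.115],1],[[-0.72,-0.78,0.01],[0,0,-0.115],1]]'

```text
t: 0.93
ee_pos: [300.8, 329.5, 219.7]
orientation: [-0.1, -3.14, 0.0]
ft_force: [0.1, 0.2, 0.4]
width: 87.8
grasp_force: 0.0
```

```bash
python3 - <<'E'
from h import *;from workcell import *
o=get_obs();print(o["t"],o["ee_pos"]);go(o,[410,60,170],-.06)
E
```

```text
0.9333 [300.82498847 329.54469557 219.65913178]
shift [-0.4202, -0.8736, 0.1655] turn [-0.0, -0.0001, -0.0023]
```

>>> step_arm --deltas '[[[-0.42,-0.96,0.165],[0,0,-0.002],1],[[-0.42,-0.96,0.165],[0,0,-0.002],1],[[-0.42,-0.96,0.165],[0,0,-0.002],1],[[-0.42,-0.96,0.165],[0,0,-0.002],1],[[-0.42,-0.96,0.165],[0,0,-0.002],1],[[-0.42,-0.96,0.165],[0,0,-0.002],1],[[-0.42,-0.96,0.165],[0,0,-0.002],1],[[-0.42,-0.96,0.165],[0,0,-0.002],1],[[-0.42,-0.96,0.165],[0,0,-0.002],1]]'

```text
t: 1.68
ee_pos: [410.4, 33.1, 169.6]
orientation: [0.095, 3.14, -0.001]
ft_force: [0.2, 1.4, 0.5]
width: 87.6
grasp_force: 0.0
```

```bash
python3 - <<'E'
from h import *;from workcell import *
d=get_image("wrist");pickle.dump(d,open("pics/w1.pkl","wb"));cv2.imwrite("pics/w1.png",d["pixels"][:,:,::-1])
o=get_obs();print(o["t"],o["ee_pos"]);go(o,[421,0,150],-.06);print(d["fx"],np.round(d["T"],2).tolist(),proj(d,[421,0,49]))
E
```

```text
1.7333 [409.61216109  34.69320472 169.76494073]
shift [-0.0449, -0.1131, 0.0659] turn [0.0001, -0.0003, -0.0003]
301.4977288938015 [[0.06, 0.96, 0.27, 337.19], [1.0, -0.06, -0.02, 37.77], [0.0, 0.27, -0.96, 331.6], [0.0, 0.0, 0.0, 1.0]] [290.94227008 212.24147035]
```

View pics/w1.png

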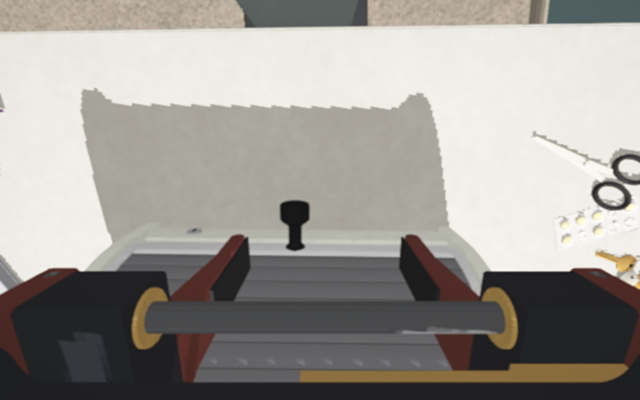

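The wrist view shows the knob head at (295,211), against a predicted (291,212). So the knob is at about (421,3.5,49), and the fingers straddle it.

```bash
python3 - <<'E'
from h import *;from workcell import *
d=pickle.load(open("pics/w1.pkl","rb"));print(ray(d,295,211,49))
o=get_obs();k=ray(d,295,211,49);go(o,[k[0],k[1],29],-.06)
E
```

```text
[419.97597432   4.07698818  49.        ]
shift [-0.0409, -0.0998, 0.4692] turn [0.0001, -0.0003, -0.0003]
```

>>> step_arm --deltas '[[[-0.04,-0.1,0.05],[0,0,0],1],[[-0.04,-0.1,0.2],[0,0,0],1],[[-0.04,-0.1,0.33],[0,0,0],1],[[-0.04,-0.1,0.42],[0,0,0],1],[[-0.04,-0.1,0.47],[0,0,0],1],[[-0.04,-0.1,0.47],[0,0,0],1],[[-0.04,-0.1,0.47],[0,0,0],-1],[[-0.04,-0.1,0.47],[0,0,0],-1],[[-0.04,-0.1,0.47],[0,0,0],-1],[[-0.04,-0.1,0.47],[0,0,0],-1],[[-0.04,-0.1,0.47],[0,0,0],-1],[[-0.04,-0.1,0.47],[0,0,0],-1],[[-0.04,-0.1,0.47],[0,0,0],-1],[[-0.04,-0.1,0.47],[0,0,0],-1]]'

```text
t: 2.9
ee_pos: [419.2, 4.8, 29.5]
orientation: [0.09, 3.14, 0.0]
ft_force: [0.5, 0.5, 0.0]
width: 37.9
grasp_force: 0.0
```

```bash
python3 - <<'E'
from h import *;from workcell import *
o=get_obs();print(o["t"],o["ee_pos"],o["orientation"],o["width"],o["grasp_force"],o["ft_force"])
R0=R.from_rotvec(o["orientation"]);p=o["ee_pos"]
for a in np.arange(.0,1.61,.1):
    w=R.from_euler("z",-.06).apply([180*(1-np.cos(a)),0,180*np.sin(a)]); print(round(a,2),(R0.inv().apply(w)/300).round(3).tolist())
E
```

```text
2.9 [419.19629894   4.82511236  29.45024992] [9.03220215e-02 3.13971140e+00 1.49712818e-06] 37.94305598267358 0.0 [0.45816197 0.49628629 0.02993506]
0.0 [0.0, 0.0, 0.0]
0.1 [-0.003, -0.0, -0.06]
0.2 [-0.012, -0.0, -0.119]
0.3 [-0.027, -0.0, -0.177]
0.4 [-0.047, -0.0, -0.234]
0.5 [-0.074, -0.0, -0.288]
0.6 [-0.105, -0.0, -0.339]
0.7 [-0.141, -0.0, -0.386]
0.8 [-0.182, -0.0, -0.43]
0.9 [-0.227, -0.001, -0.47]
1.0 [-0.276, -0.001, -0.505]
1.1 [-0.328, -0.001, -0.535]
1.2 [-0.383, -0.001, -0.559]
1.3 [-0.44, -0.001, -0.578]
1.4 [-0.498, -0.001, -0.591]
1.5 [-0.558, -0.001, -0.598]
1.6 [-0.618, -0.002, -0.599]
```

>>> step_arm --deltas '[[[0,0,0],[0,0,0],-1],[[0,0,0],[0,0,0],-1],[[0,0,0],[0,0,0],-1],[[0,0,0],[0,0,0],-1],[[-0.001,0,-0.03],[0,0,0],-1],[[-0.003,0,-0.06],[0,0,0],-1],[[-0.007,0,-0.09],[0,0,0],-1],[[-0.012,0,-0.119],[0,0,0],-1],[[-0.019,0,-0.148],[0,0,0],-1],[[-0.027,0,-0.177],[0,0,0],-1],[[-0.037,0,-0.206],[0,0,0],-1],[[-0.047,0,-0.234],[0,0,0],-1],[[-0.06,0,-0.261],[0,0,0],-1],[[-0.074,0,-0.288],[0,0,0],-1]]'

```text
t: 4.07
ee_pos: [440.4, 1.5, 115.5]
orientation: [-0.088, -3.139, 0.005]
ft_force: [0.5, -16.3, -4.3]
width: 27.8
grasp_force: 30.0
```

>>> step_arm --deltas '[[[-0.015,-0.004,-0.026],[0,0,0],-1],[[-0.031,-0.008,-0.051],[0,0,0],-1],[[-0.049,-0.01,-0.075],[0,0,0],-1],[[-0.067,-0.01,-0.098],[0,0,0],-1],[[-0.087,-0.01,-0.121],[0,0,0],-1],[[-0.108,-0.01,-0.142],[0,0,0],-1],[[-0.13,-0.01,-0.163],[0,0,0],-1],[[-0.153,-0.01,-0.182],[0,0,0],-1],[[-0.177,-0.01,-0.2],[0,0,0],-1],[[-0.202,-0.01,-0.217],[0,0,0],-1]]'

```text
t: 4.9
ee_pos: [501.9, -3.1, 181.4]
orientation: [-0.09, -3.14, 0.001]
ft_force: [-3.3, -0.7, 2.3]
width: 27.6
grasp_force: 30.0
```

>>> step_arm --deltas '[[[-0.026,0,-0.015],[0,0,0],-1],[[-0.052,0,-0.03],[0,0,0],-1],[[-0.08,0,-0.042],[0,0,0],-1],[[-0.107,0,-0.054],[0,0,0],-1],[[-0.135,0,-0.064],[0,0,0],-1],[[-0.164,0,-0.073],[0,0,0],-1],[[-0.193,0,-0.08],[0,0,0],-1],[[-0.222,0,-0.086],[0,0,0],-1],[[-0.252,0,-0.09],[0,0,0],-1],[[-0.282,0,-0.093],[0,0,0],-1],[[-0.31,0,-0.094],[0,0,0],-1],[[-0.33,0,-0.094],[0,0,0],-1]]'

```text
t: 5.9
ee_pos: [603.1, -10.6, 210.2]
orientation: [0.089, 3.136, -0.005]
ft_force: [-0.9, -8.9, 3.6]
width: 27.8
grasp_force: 30.0
```

>>> step_arm --deltas '[[[0,0,0],[0,0,0],1],[[0,0,0],[0,0,0],1],[[0,0,0],[0,0,0],1],[[0,0,0],[0,0,0],1],[[0,0,0],[0,0,0],1],[[0,0,0],[0,0,0],1],[[0,0,-0.08],[0,0,0],1],[[0,0,-0.2],[0,0,0],1],[[0,0,-0.32],[0,0,0],1],[[0.1,0,-0.36],[0,0,0],1],[[0.22,0,-0.36],[0,0,0],1],[[0.33,0,-0.36],[0,0,0],1],[[0.37,0,-0.36],[0,0,0],1],[[0.37,0,-0.36],[0,0,0],1],[[0.37,0,-0.36],[0,0,0],1]]'

```text
t: 7.15
ee_pos: [490.1, -2.1, 317.5]
orientation: [0.09, 3.138, -0.0]
ft_force: [0.0, 0.0, -0.0]
width: 87.9
grasp_force: 0.0
```

```bash
python3 - <<'E'
from h import *;from workcell import *
d=get_image("wrist");pickle.dump(d,open("pics/w2.pkl","wb"));cv2.imwrite("pics/w2.png",d["pixels"][:,:,::-1])
t=get_image("top");pickle.dump(t,open("pics/t2.pkl","wb"))
o=get_obs();print(o["t"],o["ee_pos"],np.round(d["T"],2).tolist())
E
```

```text
7.25 [490.97682945  -2.17321223 317.11694566] [[0.06, 0.96, 0.27, 416.53], [1.0, -0.06, -0.02, 2.25], [0.0, 0.27, -0.96, 479.36], [0.0, 0.0, 0.0, 1.0]]
```

View pics/w2.png

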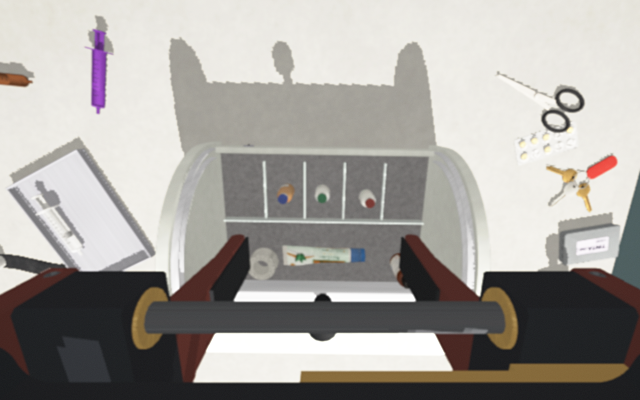

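Shutter is up, with the knob upright at (322,330). The bays hold three vials, capped blue (285,196), green (322,195) and red (368,198). I'll take a close crop to tell the heights apart.

```bash
python3 - <<'E'
from h import *
d=pickle.load(open("pics/w2.pkl","rb"));p=d["pixels"][:,:,::-1]
cv2.imwrite("pics/c2.png",cv2.resize(p[155:225,255:395],(800,400),interpolation=cv2.INTER_CUBIC))
E
```

```text
(no output)
```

View pics/c2.png

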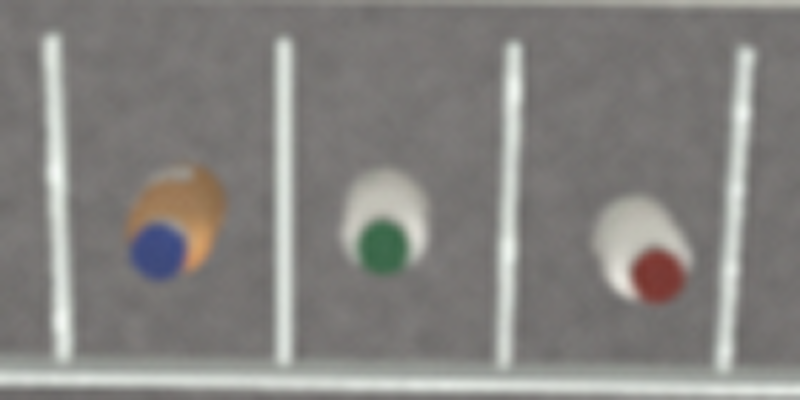

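```bash
python3 - <<'E'
from h import *
d=pickle.load(open("pics/w2.pkl","rb"))
for n,f,c in(("blue",(183,208),(157,251)),("green",(385,210),(384,246)),("red",(635,237),(658,276))):
    F=ray(d,255+f[0]/5.714,155+f[1]/5.714,10)
    print(n,F.round(1),"cap seen",c,"48:",[((proj(d,F+[0,0,h])-[255,155])*5.714).round(0).tolist() for h in(48,58)])
E
```

```text
blue [521.7 -63.1  10. ] cap seen (157, 251) 48: [[161.0, 251.0], [155.0, 261.0]]
green [525.5  -6.8  10. ] cap seen (384, 246) 48: [[384.0, 253.0], [384.0, 263.0]]
red [537.3  62.8  10. ] cap seen (658, 276) 48: [[660.0, 283.0], [666.0, 294.0]]
```

>>> step_arm --deltas '[[[0.1,0,0.12],[0,0,0],1],[[0.2,0,0.25],[0,0,0],1],[[0.2,0,0.27],[0,0,0],1],[[0.2,0,0.27],[0,0,0],1],[[0.2,0,0.27],[0,0,0],1]]'

```text
t: 7.67
ee_pos: [430.7, 1.3, 235.7]
orientation: [-0.09, -3.139, 0.0]
ft_force: [0.7, 0.6, 1.0]
width: 88.0
grasp_force: 0.0
```

```bash
cat > tri.py <<'E'
from h import *
def blobs(p,box):
    x0,y0,x1,y1=box;h=cv2.cvtColor(p[y0:y1,x0:x1],cv2.COLOR_RGB2HSV);out={}
    for n,(a,b) in dict(blue=(105,135),green=(60,95),red=(0,8)).items():
        m=cv2.inRange(h,(a,70,40),(b,255,200));k,l,s,c=cv2.connectedComponentsWithStats(m)
        if k>1:
            i=1+s[1:,4].argmax();out[n]=(c[i]+[x0,y0],s[i,4])
    return out
E
python3 - <<'E'
from tri import *;from workcell import *
d=get_image("wrist");pickle.dump(d,open("pics/w3.pkl","wb"))
p=d["pixels"][:,:,::-1];cv2.imwrite("pics/c3.png",cv2.resize(p[190:310,230:430],(800,480),interpolation=cv2.INTER_CUBIC))
a=pickle.load(open("pics/w2.pkl","rb"))
A=blobs(a["pixels"],(260,180,390,215));B=blobs(d["pixels"],(252,215,395,295));print(A,B)
for n in A:
    if n in B:
        P,Q=[ray(v,*b[n][0],0)for v,b in((a,A),(d,B))];cp,cq=[np.array(v["T"])[:3,3]for v in(a,d)]
        u=(P-cp)/np.linalg.norm(P-cp);w=(Q-cq)/np.linalg.norm(Q-cq)
        s,t=np.linalg.lstsq(np.c_[u,-w],cq-cp,rcond=None)[0];print(n,(cp+s*u+cq+t*w)/2,"gap",np.linalg.norm(cp+s*u-cq-t*w))
o=get_obs();print(o["t"],o["ee_pos"])
E
```

```text
{'blue': (array([282.11111111, 198.79365079]), np.int32(63)), 'green': (array([321.625, 197.875]), np.int32(48)), 'red': (array([369.765625, 203.046875]), np.int32(64))} {'blue': (array([275.12359551, 264.43820225]), np.int32(89)), 'green': (array([321.26388889, 261.86111111]), np.int32(72)), 'red': (array([377.36263736, 267.42857143]), np.int32(91))}
blue [518.72412025 -62.6166127   68.99172921] gap 0.22558870186635904
green [522.72787095  -7.45229187  60.5057417 ] gap 0.07141335585285687
red [534.62070879  61.30585425  59.74652239] gap 0.2690245630275009
7.7167 [431.88786367   1.18564778 236.70718867]
```

View pics/c3.png

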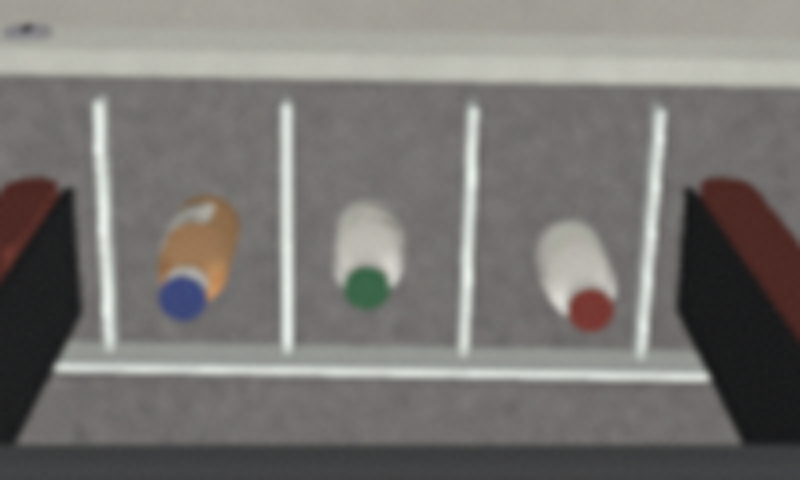

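Blue-capped vial is the tallest: its cap is at z 69 against 60 for the other two, and it is visibly longest in the crop at (183,298).

```bash
python3 - <<'E'
from h import *;from workcell import *
o=get_obs();go(o,[520,-63,110],-.06);go(o,[520,-63,27],-.06)
E
```

```text
shift [-0.3048, -0.1968, 0.4229] turn [0.0, 0.0011, 0.0018]
shift [-0.3043, -0.1968, 0.6995] turn [0.0, 0.0011, 0.0018]
```

>>> step_arm --deltas '[[[-0.1,-0.06,0],[0,0,0],-0.09],[[-0.2,-0.13,0],[0,0,0],-0.09],[[-0.303,-0.196,0],[0,0,0],-0.09],[[-0.303,-0.196,0],[0,0,0],-0.09],[[-0.303,-0.196,0.1],[0,0,0],-0.09],[[-0.303,-0.196,0.2],[0,0,0],-0.09],[[-0.303,-0.196,0.3],[0,0,0],-0.09],[[-0.303,-0.196,0.38],[0,0,0],-0.09],[[-0.303,-0.196,0.4],[0,0,0],-0.09],[[-0.303,-0.196,0.4],[0,0,0],-0.09],[[-0.303,-0.196,0.4],[0,0,0],-0.09]]'

```text
t: 8.63
ee_pos: [518.6, -62.7, 117.1]
orientation: [0.09, 3.139, -0.0]
ft_force: [-0.8, 0.3, -0.1]
width: 40.0
grasp_force: 0.0
```

```bash
python3 - <<'E'
from h import *;from workcell import *
d=get_image("wrist");p=d["pixels"][:,:,::-1];cv2.imwrite("pics/w4.png",p)
o=get_obs();print(o["t"],o["ee_pos"],o["width"],proj(d,[519.5,-63,68]));go(o,[520,-63,27],-.06)
E
```

```text
8.6833 [518.76891595 -62.7789612  117.54908084] 39.53482791137472 [323.67947451 225.31218812]
shift [-0.0033, -0.0004, 0.3018] turn [-0.0002, 0.0019, 0.0019]
```

View pics/w4.png

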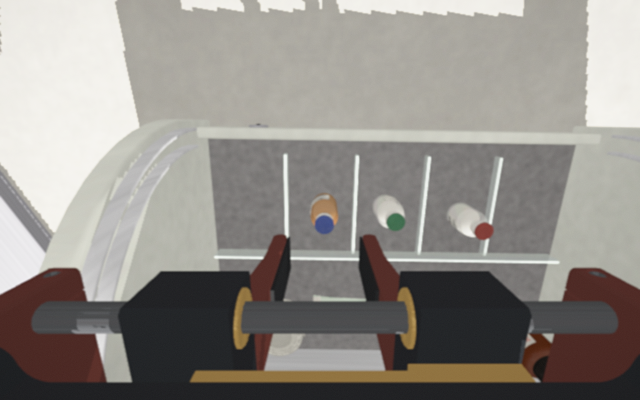

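The blue cap is at (324,225), right where predicted and midway between the fingertips. I'll descend and grip.

>>> step_arm --deltas '[[[-0.003,0,0.07],[0,0,0],-0.09],[[-0.003,0,0.14],[0,0,0],-0.09],[[-0.003,0,0.2],[0,0,0],-0.09],[[-0.003,0,0.26],[0,0,0],-0.09],[[-0.003,0,0.3],[0,0,0],-0.09],[[-0.003,0,0.3],[0,0,0],-0.09],[[-0.003,0,0.3],[0,0,0],-0.3],[[-0.003,0,0.3],[0,0,0],-0.45],[[-0.003,0,0.3],[0,0,0],-0.6],[[-0.003,0,0.3],[0,0,0],-1],[[-0.003,0,0.3],[0,0,0],-1],[[-0.003,0,0.3],[0,0,0],-1]]'

```text
t: 9.68
ee_pos: [519.0, -62.8, 27.1]
orientation: [0.09, 3.138, -0.0]
ft_force: [0.7, 0.7, 7.4]
width: 21.9
grasp_force: 30.0
```

>>> step_arm --deltas '[[[0,0,-0.03],[0,0,0],-1],[[0,0,-0.1],[0,0,0],-1],[[0,0,-0.2],[0,0,0],-1],[[0,0,-0.3],[0,0,0],-1],[[0,0,-0.4],[0,0,0],-1],[[0,0,-0.5],[0,0,0],-1],[[0,0,-0.6],[0,0,0],-1],[[0,0,-0.7],[0,0,0],-1],[[0,0,-0.75],[0,0,0],-1],[[0,0,-0.75],[0,0,0],-1]]'

```text
t: 10.52
ee_pos: [519.9, -63.0, 255.5]
orientation: [0.09, 3.133, -0.001]
ft_force: [0.8, 0.5, -0.1]
width: 22.2
grasp_force: 30.0
```

```bash
python3 - <<'E'
from h import *;from workcell import *
o=get_obs();print(o["t"],o["ee_pos"],o["width"],o["grasp_force"]);go(o,[510,-340,230],-.06)
E
```

```text
10.5167 [519.85939065 -62.95820083 255.48111544] 22.206031530623132 29.999889135360718
shift [-0.0194, -0.9238, 0.0857] turn [-0.0004, 0.005, 0.0018]
```

>>> step_arm --deltas '[[[0,-0.05,0],[0,0,0],-1],[[0,-0.12,0],[0,0,0],-1],[[0,-0.21,0],[0,0,0],-1],[[0,-0.31,0],[0,0,0],-1],[[0,-0.41,0],[0,0,0],-1],[[0,-0.51,0],[0,0,0],-1],[[0,-0.61,0],[0,0,0],-1],[[0,-0.71,0],[0,0,0],-1],[[0,-0.8,0],[0,0,0],-1],[[0,-0.87,0],[0,0,0],-1],[[0,-0.92,0],[0,0,0],-1],[[0,-0.92,0],[0,0,0],-1],[[0,-0.92,0],[0,0,0],-1]]'

```text
t: 11.6
ee_pos: [501.5, -338.1, 250.0]
orientation: [-0.092, -3.139, -0.002]
ft_force: [-0.1, 1.2, -0.7]
width: 21.7
grasp_force: 30.0
```

```bash
python3 - <<'E'
from h import *;from workcell import *
d=get_image("wrist");pickle.dump(d,open("pics/w5.pkl","wb"));cv2.imwrite("pics/w5.png",d["pixels"][:,:,::-1])
o=get_obs();print(o["t"],o["ee_pos"],o["width"],proj(d,[550,-408,0]))
E
```

```text
11.65 [ 501.68320908 -337.43227613  250.18954663] 21.856857012111583 [276.97559565 212.96407114]
```

View pics/w5.png

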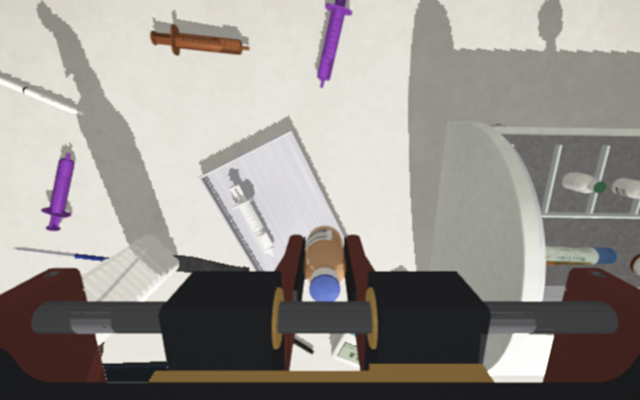

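The vial is held between the fingers at (325,260). The tray's near corners are at (202,178) and (291,131), with the white syringe on its left at (250,215); the right half is free.

```bash
python3 - <<'E'
from h import *;from workcell import *
d=pickle.load(open("pics/w5.pkl","rb"));a=ray(d,202,178,16);b=ray(d,291,131,16)
v=b-a;yaw=np.arctan2(-v[0],v[1]);c=(a+b)/2+100*np.array([np.cos(yaw),np.sin(yaw),0])
print(a,b,np.linalg.norm(v),yaw,c)
Rt=R.from_euler("z",yaw);s=ray(d,250,215,12);print("syr in tray",Rt.inv().apply(s-c))
t=(c+Rt.apply([-15,30,0]))*[1,1,0];print(t)
o=get_obs();print(o["ee_pos"]);go(o,t+[0,0,60],-.06);go(o,t+[0,0,20.5],-.06)
E
```

```text
[ 490.99212483 -499.6662181    16.        ] [ 437.51281062 -376.23630748   16.        ] 134.5175820644045 0.4088602151269145 [ 556.00992331 -398.1948879    16.        ]
syr in tray [-26.13068483 -38.09032148  -4.        ]
[ 530.31939251 -376.63110746    0.        ]
[ 501.68320908 -337.43227613  250.18954663]
shift [-0.1035, -0.1257, 0.6337] turn [0.0008, -0.0008, 0.0016]
shift [-0.1037, -0.1258, 0.7654] turn [0.0008, -0.0008, 0.0016]
```

>>> step_arm --deltas '[[[-0.05,-0.06,0.06],[0,0,0],-1],[[-0.104,-0.126,0.15],[0,0,0],-1],[[-0.104,-0.126,0.25],[0,0,0],-1],[[-0.104,-0.126,0.35],[0,0,0],-1],[[-0.104,-0.126,0.45],[0,0,0],-1],[[-0.104,-0.126,0.54],[0,0,0],-1],[[-0.104,-0.126,0.61],[0,0,0],-1],[[-0.104,-0.126,0.66],[0,0,0],-1],[[-0.104,-0.126,0.7],[0,0,0],-1],[[-0.104,-0.126,0.73],[0,0,0],-1],[[-0.104,-0.126,0.745],[0,0,0],-1],[[-0.104,-0.126,0.75],[0,0,0],-1],[[-0.104,-0.126,0.75],[0,0,0],-1],[[-0.104,-0.126,0.75],[0,0,0],-1]]'

```text
t: 12.82
ee_pos: [531.7, -378.2, 26.8]
orientation: [0.09, 3.139, -0.001]
ft_force: [-0.4, 0.3, 0.2]
width: 22.3
grasp_force: 30.0
```

```bash
python3 - <<'E'
from h import *;from workcell import *
o=get_obs();print(o["t"],o["ee_pos"],o["width"],o["ft_force"],o["moment"])
d=get_image("wrist");cv2.imwrite("pics/w6.png",d["pixels"][:,:,::-1]);pickle.dump(d,open("pics/w6.pkl","wb"))
E
```

```text
12.8167 [ 531.65468954 -378.16651401   26.81936486] 22.341261238555163 [-0.36277715  0.32491088  0.23129176] [ 0.02299785  0.02747883 -0.02745625]
```

View pics/w6.png

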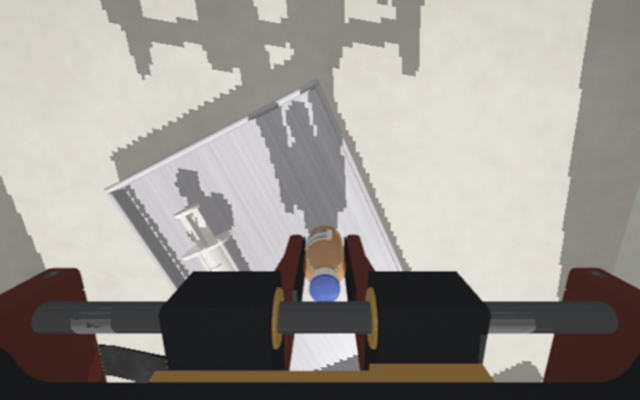

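The vial hangs over the tray's free half at (325,255), with the right rim clear and the syringe well to the left. I'll lower the last 6–7 mm slowly.

>>> step_arm --deltas '[[[0,0,0.006],[0,0,0],-1],[[0,0,0.011],[0,0,0],-1],[[0,0,0.016],[0,0,0],-1],[[0,0,0.02],[0,0,0],-1],[[0,0,0.02],[0,0,0],-1],[[0,0,0.02],[0,0,0],-1]]'

```text
t: 13.37
ee_pos: [531.1, -377.8, 20.2]
orientation: [0.09, 3.14, -0.0]
ft_force: [-1.2, 0.1, 4.1]
width: 22.0
grasp_force: 30.0
```

Contact at 4 N, so the vial is on the tray floor. I'll open gently and retreat straight up.

>>> step_arm --deltas '[[[0,0,0],[0,0,0],-0.45],[[0,0,0],[0,0,0],-0.4],[[0,0,0],[0,0,0],-0.3],[[0,0,0],[0,0,0],-0.15],[[0,0,0],[0,0,0],-0.1],[[0,0,0],[0,0,0],-0.1],[[0,0,-0.03],[0,0,0],-0.1],[[0,0,-0.1],[0,0,0],-0.1],[[0,0,-0.2],[0,0,0],-0.1],[[0,0,-0.3],[0,0,0],-0.1],[[0,0,-0.4],[0,0,0],-0.1],[[0,0,-0.5],[0,0,0],-0.1],[[0,0,-0.6],[0,0,0],-0.1],[[0,0,-0.7],[0,0,0],-0.1],[[0.1,0,-0.75],[0,0,0],-0.1],[[0.2,0,-0.75],[0,0,0],-0.1],[[0.2,0,-0.75],[0,0,0],-0.1],[[0.2,0,-0.75],[0,0,0],-0.1]]'

```text
t: 14.87
ee_pos: [470.4, -374.3, 246.1]
orientation: [0.092, 3.139, -0.001]
ft_force: [0.0, -0.2, -0.7]
width: 39.6
grasp_force: 0.0
```

```bash
python3 - <<'E'
from h import *;from workcell import *
o=get_obs();print(o["t"],o["ee_pos"],o["width"],o["ft_force"])
d=get_image("wrist");t=get_image("top")
a=d["pixels"][:,:,::-1][80:380,120:];b=cv2.resize(t["pixels"][:,:,::-1][90:250,160:420],(520,320))
cv2.imwrite("pics/f.png",np.vstack([a[:270],b]))
E
```

```text
14.8667 [ 470.36624235 -374.33917234  246.06740593] 39.64028884975637 [ 0.0337014  -0.24603233 -0.66334101]
```

View pics/f.png

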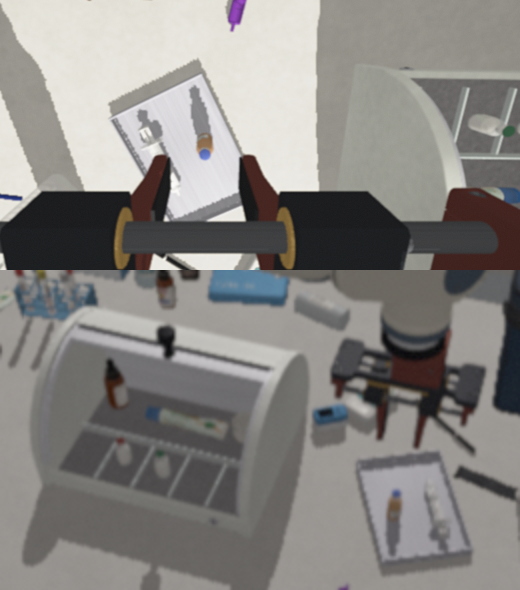

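The vial stands upright in the tray beside the syringe. The shutter is up, and both short vials are still standing in their bays. I'm handing in.

```bash
python3 -c "
from workcell import *
print(close_job())"
```

```text
the job is handed in; nothing more can be done
None
```

The job is handed in at about 15 s of the 62 s allowed (no verdict was returned): in the last pictures the shutter is up by itself, the tallest (blue-capped) vial stands in the tray beside the syringe, and both short vials are standing in their bays.

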